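# Scoop one logger egg into the empty nest cup

## Task

In the turtle lab, take the blue-handled steel egg scoop and scoop up the front one of the two orange logger eggs from its chute (the one nearest the chute's open end). Tip it gently into the empty green nest cup, leaving the other orange egg in the chute, then stand the scoop upright on the bench and let go. Handle the egg only with the scoop, never with the fingers, and do not drop it from a height.

Things in the scene. Friction and masses are not known exactly. Their poses are not given: they have to be found in the camera images.
- scoop: Loose steel scoop, 130 g. Origin: underside of pocket; z up, x out of its mouth. Upright blue handle 16 mm square, axis at x=-32 mm, z 60-135. Pocket 56 mm wide: floor 3 mm thick, back wall x=-22, ridge 5 mm high at x=14, ramp falling to a 1 mm lip at x=35; tail x=-40. Holds one egg, centre at x -2 to 5, z 23 mm; it rolls out when tilted mouth-down over about 28 degrees (45 is ample).
- egg: Front orange logger egg: loose smooth hard plastic ball, diameter 40 mm, about 35 g; origin at its centre. Lies on the chute's middle line at chute x about 9 mm. To take it, slide the scoop along chute +x (1-2 N): held back by the next egg, it rides up the ramp and drops into the pocket when the scoop's origin is within a few mm of its centre.
- egg_next: The other orange egg, the same ball, just behind the front one and against the chute's stop (chute x about 50 mm); origin at its centre.
- chute: Fixed grey open-topped chute with orange side tags (white tags: the wrong one). Origin: underside centre; x from the open end (-90 mm) towards the stop, z up. Length 180 mm, 80 wide inside, walls 36 tall. Floor a very shallow V, 8 mm high in the middle, 10 at the walls; slide the scoop with its underside at z about 10. Stop bar at x=70, z 20 to 40: the scoop's lip passes under it.
- cup: Fixed empty round green nest cup (the same cup with a white egg in it is taken). Origin: underside centre. Outer diameter 120 mm at the rim, wall 4 mm, rim 45 mm high, inner floor about 5 mm high.
Not all that is in view belongs to the job. What is shaped like the egg but yellow is not meant.

How it is judged:
By the outcome, as a careful person would: the job done as asked, in the order asked, and still so for the second after the job is handed in, with the robot touching nothing.
It also fails if it takes over 58 s, if anything falls off the work surface, if the arm or the gripper's body presses on something with over 40 N, if the wrist force passes 120 N, or if a joint passes its speed limit or range.

## Robot

A 7-joint arm with a two-finger parallel gripper is mounted at the origin on the work surface. World frame = base frame: x ahead of the robot, y to its left, z up, the work surface at z = 0. Lengths are in m, angles in rad, forces in N, time in s.
With the tool pointing down it reaches from about 0.4 to 0.925 m from the base axis. Payload 5.6 kg.
Tool frame: the origin (TCP) lies midway between the tips of the shut fingers; the grasp point (between the pads) lies 19 mm behind it; x points along the fingers, z is the direction in which the jaws open and shut, and the axes are right-handed (so a half turn about x gives the same grasp; the last joint's range is limited). The gripper opens to 85 mm and grips with 20 to 120 N. Pads are 22 mm wide; open, the fingers measure 114 mm over their backs; the gripper's body (76 mm by 85 mm) begins 54 mm behind the grasp point. The pads swing forward as they close: fully open they stand 13 mm farther back than shut.
Start: joints at [1.23, 0.468, -0.012, 1.603, 0.006, 1.071, -0.056], TCP at [0.191, -0.621, 0.231] pointing down, gripper open.
Joint ranges: [-2.53, 2.53], [-0.31, 2.02], [-1.57, 1.55], [0.28, 2.44], [-1.29, 4.43], [0.15, 1.84], [-2.92, 2.92]. Speed limits (rad/s): [2.57, 2.57, 3.14, 3.14, 3.14, 3.14, 3.14].

## Interface

Orientations are given as a unit quaternion [x, y, z, w].
In Python, from station import ctrl, imaging, order gives the robot as it stands. The module is installed in compiled form; this text tells all that it offers.
- The arm moves only by the tool arm_command, never from a script. Its argument "moves" is a list of rows, each an object with "dp": the shift along the tool's x, y, z in m, a list of three; "rotation": the turn, a rotation vector about the tool's x, y, z in degrees, a list of three. In form: [{"dp": [x, y, z], "rotation": [ax, ay, az]}, ...]. A call has 1 to 20 rows; each row is the pose to reach, as a shift and turn from the pose commanded when the call began, along the tool's axes at that moment; what a row does not reach only later rows make up. A row lasts 1/12 s, in which the tool goes at most 41.7 mm and 7.16 degrees, less where a joint would pass 70% of its speed; a pose out of reach is approached as far as the arm can. A call with a gripper value outside its range is refused whole. "gripper" is the closure, from 0 (fully open) to 1 (shut), set as the call begins (left out, the last holds). The fingers move at their own pace and stop on an object; "newtons" is the grip in N (left out, the last holds). Time passes only in rows, so rows that repeat a pose let the fingers close. It gives the time, the measured TCP pose, the force and the opening at its end, in the units of the state.
- ctrl.observe(): the state, without advancing time (a new reading comes with each control period).
- imaging.camera(name): name is "side" or "top"; returns the picture (400x640x3 uint8, red, green, blue); there is no depth.
- imaging.camera_info(name): a dict with "fx", "fy", "cx", "cy" (pixels), "R" (3x3) and "t" (3): a world point X has camera coordinates R X + t. Camera axes: x right, y down, z forward; pixel columns grow to the right and rows downward; lengths in m; the calibration is good to about 2 mm. A picture is of the moment at which its call begins. camera_info takes no time and is no camera call.
- order.job_done(): hands the job in, once; it reports no verdict.
The state is a dict: "time": time; "q": joint angles; "qd": joint speeds; "effort": joint torques, N m; "tcp_pos": TCP position; "ee_rot": TCP orientation; "force": force on the tool from outside, world axes, zero at the start; "ft_torque": the same for the moment, N m; "width": finger opening in m.
Only numpy, scipy, OpenCV 4.12 (cv2) and the standard library are available. Lean on these libraries where they do the work, as an engineer would, in place of code of your own. Each camera call takes 0.05 s, during which the arm holds its last target. There are 200 camera calls.

## Working session

There is one attempt and no reset: what is moved stays moved. The work goes in short steps, Python scripts to look and compute and a tool call to move; the robot and the scene stay as the last step left them, time stands still between calls to the robot, and variables do not carry over. Pictures are saved under pics/ and viewed, about 8 in all and at most 12, crops included, and the job is handed in when it is done.

Besides the shell and the picture viewer there is one more tool, called after "Call:" as name(argument=value, ...), one argument or row to a line, values as JSON. arm_command: Moves the arm, as the interface text tells. Its arguments: {"type":"object","properties":{"moves":{"type":"array","items":{"type":"object","properties":{"dp":{"type":"array","items":{"type":"number"}},"rotation":{"type":"array","items":{"type":"number"}}}}},"gripper":{"type":"number"},"newtons":{"type":"number"}},"required":["moves"]}

```bash
mkdir -p pics; python3 - <<'E'
from station import ctrl, imaging, order
import cv2,numpy as np
print(ctrl.observe())
for n in("top","side"):
    cv2.imwrite(f"pics/{n}0.png",imaging.camera(n)[:,:,::-1]); print(n,imaging.camera_info(n))
E
```

```text
{'time': 0.0, 'q': array([ 1.22998411,  0.46837166, -0.01159606,  1.60366262,  0.00603787,
        1.07138251, -0.05627675]), 'qd': array([ 2.63329982e-04,  8.06644449e-04, -1.11085028e-03,  1.83123853e-04,
        2.89249556e-04,  9.67426358e-05, -8.08751939e-04]), 'effort': array([ 5.06656477e-05, -5.32382262e+01,  2.15250050e-02, -2.51299417e+01,
        1.14161748e-02,  7.80201779e-03,  3.96710573e-05]), 'tcp_pos': array([ 0.19048118, -0.62086535,  0.23032577]), 'ee_rot': array([ 0.42062563,  0.56917988, -0.41996768,  0.56809813]), 'force': array([-0.30382252, -0.3664266 ,  0.47832353]), 'ft_torque': array([-0.03303693,  0.00394133,  0.0023787 ]), 'width': 0.08559512913282652}
top {'fx': 407.0794665569233, 'fy': 407.0794665569233, 'cx': 309.78620062331123, 'cy': 194.03810219293712, 'R': array([[ 0.06767672, -0.99769895,  0.00408147],
       [-0.96704636, -0.06660274, -0.24573443],
       [ 0.24544082,  0.01268353, -0.9693286 ]]), 't': array([-0.10918153,  0.55581129,  0.71104634])}
side {'fx': 417.95299666263867, 'fy': 417.95299666263867, 'cx': 321.4432525753167, 'cy': 198.41331430347537, 'R': array([[-0.95374203, -0.30000386, -0.01933466],
       [-0.2084586 ,  0.70631052, -0.67651346],
       [ 0.21661292, -0.64118884, -0.73617641]]), 't': array([0.50331565, 0.2096984 , 0.79181396])}
```

View pics/top0.png

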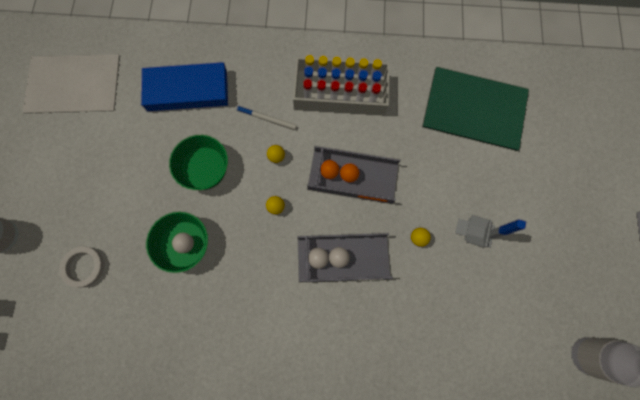

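View pics/side0.png

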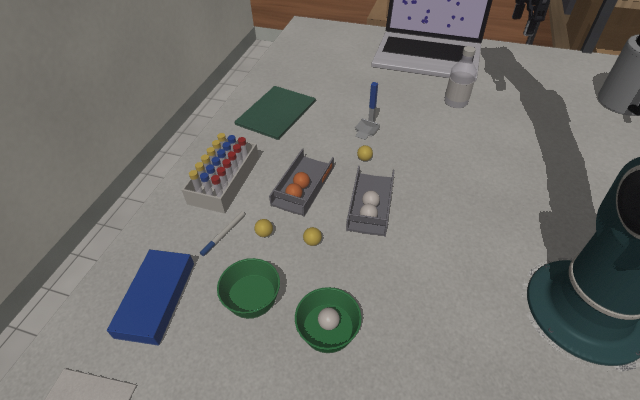

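Top view: scoop's grey pocket at about (475,231), with its blue handle at (511,227). The chute with orange tags is at (353,175), with eggs at (349,173) in front and (330,169) behind. The empty cup is at (199,163). The side view agrees: handle (374,95), front egg (302,180), cup (248,288). Now I'll measure.

```bash
cat > h.py <<'E'
from station import ctrl, imaging, order
import cv2,numpy as np
from scipy.spatial.transform import Rotation as Ro
CI={n:imaging.camera_info(n) for n in("top","side")}
def ray(n,p):
    c=CI[n];d=c["R"].T@np.array([(p[0]-c["cx"])/c["fx"],(p[1]-c["cy"])/c["fy"],1]);return -c["R"].T@c["t"],d
def plane(n,p,z):
    o,d=ray(n,p);return o+d*(z-o[2])/d[2]
def tri(pt,ps):
    (a,d),(b,e)=ray("top",pt),ray("side",ps);s=np.linalg.lstsq(np.c_[d,-e],b-a,rcond=None)[0]
    P,Q=a+s[0]*d,b+s[1]*e;return (P+Q)/2,np.linalg.norm(P-Q)
def proj(n,X):
    c=CI[n];v=c["R"]@X+c["t"];return np.array([c["fx"]*v[0]/v[2]+c["cx"],c["fy"]*v[1]/v[2]+c["cy"]])
def mask(img,lo,hi,box):
    m=cv2.inRange(cv2.cvtColor(img,cv2.COLOR_RGB2HSV),lo,hi);k=np.zeros_like(m);x0,y0,x1,y1=box;k[y0:y1,x0:x1]=m[y0:y1,x0:x1];return k
def blobs(m,amin=20):
    return [c for c in cv2.findContours(m,cv2.RETR_EXTERNAL,cv2.CHAIN_APPROX_NONE)[0] if cv2.contourArea(c)>amin]
BL=((105,120,40),(130,255,255));OR=((4,150,80),(14,255,255));GR=((60,120,40),(90,255,255))
E
python3 - <<'E'
from h import *
np.set_printoptions(precision=4,suppress=True)
I={n:cv2.imread(f"pics/{n}0.png")[:,:,::-1].copy() for n in CI}
for n,b in(("top",(490,210,540,245)),("side",(360,75,390,115))):
    for c in blobs(mask(I[n],*BL,b),5):
        r=cv2.minAreaRect(c);print(n,"handle",r); print(cv2.boxPoints(r).round(1).tolist())
for n,b in(("top",(310,150,400,190)),("side",(280,165,318,205))):
    for c in blobs(mask(I[n],*OR,b)):
        p,r=cv2.minEnclosingCircle(c);print(n,"egg",p,r,plane(n,p,.028))
for n,b in(("top",(160,130,235,195)),("side",(210,255,285,322))):
    for c in blobs(mask(I[n],*GR,b),100):
        e=cv2.fitEllipse(c);print(n,"cup",e,plane(n,e[0],.045))
a=cv2.resize(I["top"][205:265,440:540],None,fx=4,fy=4,interpolation=cv2.INTER_CUBIC)
b=cv2.resize(I["side"][75:145,340:400],None,fx=4,fy=4,interpolation=cv2.INTER_CUBIC)
d=cv2.resize(I["top"][140:210,300:410],None,fx=4,fy=4,interpolation=cv2.INTER_CUBIC)
o=np.zeros((560,800,3),np.uint8);o[:240,:400]=a;o[:280,400:640]=b;o[280:560,:440]=d
cv2.imwrite("pics/c0.png",o[:,:,::-1])
E
```

```text
top handle ((511.9000244140625, 226.6999969482422), (9.486833572387695, 27.82804298400879), 71.56504821777344)
[[497.20001220703125, 226.60000610351562], [523.5999755859375, 217.8000030517578], [526.5999755859375, 226.8000030517578], [500.20001220703125, 235.60000610351562]]
side handle ((372.51824951171875, 94.86612701416016), (5.944981098175049, 25.896697998046875), 7.765166282653809)
[[367.79998779296875, 107.30000305175781], [371.29998779296875, 81.5999984741211], [377.20001220703125, 82.4000015258789], [373.70001220703125, 108.0999984741211]]
top egg (348.8571472167969, 172.07142639160156) 9.374670028686523 [ 0.6244 -0.1473  0.028 ]
top egg (328.97125244140625, 168.9540252685547) 9.434247970581055 [ 0.6283 -0.1062  0.028 ]
side egg (296.5, 183.5) 13.509356498718262 [ 0.6315 -0.1339  0.028 ]
top cup ((198.57553100585938, 162.3350067138672), (53.39105987548828, 57.37241744995117), 75.4602279663086) [0.6186 0.1576 0.045 ]
side cup ((252.70936584472656, 292.98968505859375), (32.30842208862305, 42.813255310058594), 82.52205657958984) [0.6061 0.1744 0.045 ]
```

View pics/c0.png

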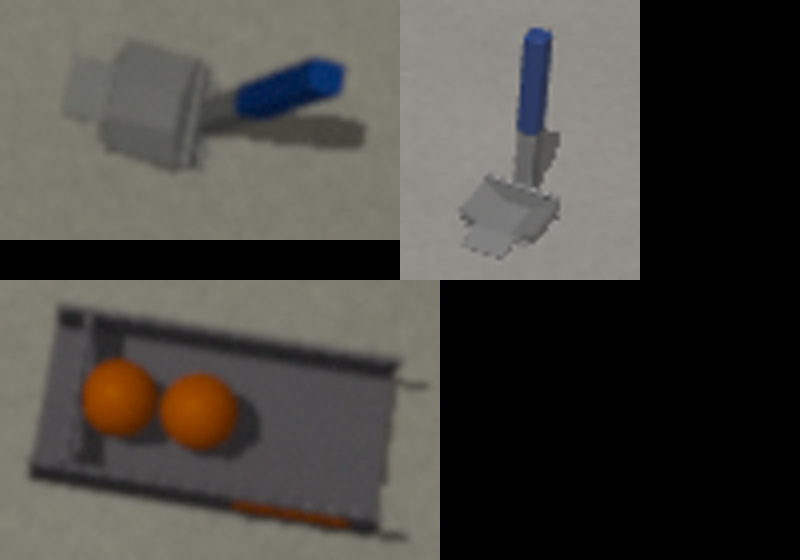

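Zoomed crop: the scoop's lip is at about top (457,226), with the mouth pointing left. The handle top is at (521,224) top and (374,83) side, its lower end at (501,231) and (372.5,108). The chute's open end faces right, towards the scoop.

```bash
python3 - <<'E'
from h import *
np.set_printoptions(precision=4,suppress=True)
print("htop",tri((521.3,224.3),(374.3,83.3)),plane("top",(521.3,224.3),.135),plane("side",(374.3,83.3),.135))
print("hbot",tri((500.8,231.2),(372.5,107.8)),plane("top",(500.8,231.2),.06),plane("side",(372.5,107.8),.06))
tip=plane("top",(457.1,226.4),.001);print("tip",tip)
for a,b,z in(((130,40),(100,150),.02),((75,53),(62,118),.001)):
    A=[plane("top",(440+p[0]/4,205+p[1]/4),z) for p in(a,b)];d=A[0]-A[1];print("edge len",np.linalg.norm(d),"yaw",np.degrees(np.arctan2(-d[0],d[1]))+180 if 0 else np.degrees(np.arctan2(d[1],d[0]))+90, (A[0]+A[1])/2)
for a,b in(((400,365),(60,310)),((378,530),(32,475))):
    P=[plane("top",(300+p[0]/4,140+(p[1]-280)/4),.036) for p in(a,b)];d=P[1]-P[0];print("wall",P,np.linalg.norm(d),np.degrees(np.arctan2(d[1],d[0])))
I=cv2.imread("pics/side0.png")[:,:,::-1].copy()
for p in [np.array([.6244,-.1473,.028]),np.array([.6283,-.1062,.028]),np.array([.6186,.1576,.045])]: print("in side",proj("side",p))
m=mask(I,*GR,(210,255,285,322));h=cv2.convexHull(cv2.findNonZero(m));print("cup side bbox",cv2.boundingRect(h))
t=np.linspace(0,6.28,60);q=np.array([proj("side",[.6186+.06*np.cos(a),.1576+.06*np.sin(a),.045]) for a in t]);print(q.min(0),q.max(0))
s=ctrl.observe();print(Ro.from_quat(s["ee_rot"]).as_matrix())
E
```

```text
htop (array([ 0.5181, -0.44  ,  0.1335]), np.float64(0.0020355381723600493)) [ 0.5168 -0.4391  0.135 ] [ 0.5188 -0.4378  0.135 ]
hbot (array([ 0.5177, -0.4392,  0.0579]), np.float64(0.0012938637095039726)) [ 0.5166 -0.4382  0.06  ] [ 0.5178 -0.4364  0.06  ]
tip [ 0.5317 -0.3765  0.001 ]
edge len 0.05926810759369363 yaw 73.75059503864242 [ 0.5251 -0.393   0.02  ]
edge len 0.03511146088149753 yaw 77.86247856638367 [ 0.5319 -0.3766  0.001 ]
wall [array([ 0.6522, -0.2501,  0.036 ]), array([ 0.67  , -0.0746,  0.036 ])] 0.17636930490699848 84.21034487855847
wall [array([ 0.5647, -0.2403,  0.036 ]), array([ 0.5812, -0.0663,  0.036 ])] 0.17479535901292692 84.59985832734903
in side [301.1692 180.2717]
in side [293.7617 191.8879]
in side [250.2632 283.7415]
cup side bbox (217, 260, 62, 53)
[218.2948 257.3897] [281.9572 312.9023]
[[-0.0006  0.956   0.2933]
 [ 0.0015  0.2933 -0.956 ]
 [-1.     -0.0001 -0.0016]]
```

Measured:
- **Scoop:** handle at (0.5175,-0.4385), yaw about 77°. The tip-to-handle distance comes out at 64 mm against 67 by design, and the end heights at 133 and 58 mm against 135 and 60.
- **Chute:** yaw about 84.5°.
- **Cup:** about (0.618,0.158).

Moving above the scoop with the jaws across it.

Call:
arm_command(
  moves=[
    {"dp": [0, 0.366, -0.0785], "rotation": [-60, 0, 0]},
    {"dp": [0, 0.366, -0.0785], "rotation": [-60, 0, 0]},
    {"dp": [0, 0.366, -0.0785], "rotation": [-60, 0, 0]},
    {"dp": [0, 0.366, -0.0785], "rotation": [-60, 0, 0]},
    {"dp": [0, 0.366, -0.0785], "rotation": [-60, 0, 0]},
    {"dp": [0, 0.366, -0.0785], "rotation": [-60, 0, 0]},
    {"dp": [0, 0.366, -0.0785], "rotation": [-60, 0, 0]},
    {"dp": [0, 0.366, -0.0785], "rotation": [-60, 0, 0]},
    {"dp": [0, 0.366, -0.0785], "rotation": [-60, 0, 0]},
    {"dp": [0, 0.366, -0.0785], "rotation": [-60, 0, 0]},
    {"dp": [0, 0.366, -0.0785], "rotation": [-60, 0, 0]},
    {"dp": [0, 0.366, -0.0785], "rotation": [-60, 0, 0]},
    {"dp": [0, 0.366, -0.0785], "rotation": [-60, 0, 0]},
  ],
  gripper=0,
)

```text
time: 1.18
tcp_pos: [0.5159, -0.4404, 0.2308]
ee_rot: [0.08, 0.703, -0.081, 0.702]
force: [-0.7, -0.3, 1.1]
width: 0.0853
```

Call:
arm_command(
  moves=[
    {"dp": [0.04, 0.002, 0.001]},
    {"dp": [0.07, 0.002, 0.001]},
    {"dp": [0.1, 0.002, 0.001]},
    {"dp": [0.125, 0.002, 0.001]},
    {"dp": [0.14, 0.002, 0.001]},
    {"dp": [0.149, 0.002, 0.001]},
    {"dp": [0.149, 0.002, 0.001]},
    {"dp": [0.149, 0.002, 0.001]},
  ],
)

```text
invalid input at $.moves[0]: expected keys dp, rotation
```

Call:
arm_command(
  moves=[
    {"dp": [0, 0, 0]},
    {"dp": [0, 0, 0]},
    {"dp": [0, 0, 0]},
    {"dp": [0, 0, 0]},
    {"dp": [0, 0, 0]},
    {"dp": [0, 0, 0]},
    {"dp": [0, 0, 0]},
    {"dp": [0, 0, 0]},
    {"dp": [0, 0, 0]},
    {"dp": [0, 0, 0]},
    {"dp": [0, 0, 0]},
    {"dp": [0, 0, 0]},
  ],
  gripper=1,
  newtons=70,
)

```text
invalid input at $.moves[0]: expected keys dp, rotation
```

```bash
python3 - <<'E'
from h import *
s=ctrl.observe();print(s["tcp_pos"],s["width"],s["force"],s["q"].round(2));print(Ro.from_quat(s["ee_rot"]).as_matrix().round(4))
I={n:imaging.camera(n) for n in CI}
a=cv2.resize(I["top"][170:270,400:560],None,fx=2.5,fy=2.5);b=cv2.resize(I["side"][30:170,320:420],None,fx=4,fy=4)
o=np.zeros((560,800,3),np.uint8);o[:250,:400]=a;o[:,400:]=b
cv2.imwrite("pics/c1.png",o[:,:,::-1])
E
```

```text
[ 0.51587291 -0.44042277  0.2308016 ] 0.08534744475905379 [-0.69633056 -0.27383304  1.05978546] [ 0.87  0.54 -0.31  1.51  0.18  1.12  0.3 ]
[[-1.600e-03  2.266e-01  9.740e-01]
 [-5.000e-04  9.740e-01 -2.266e-01]
 [-1.000e+00 -8.000e-04 -1.400e-03]]
```

View pics/c1.png

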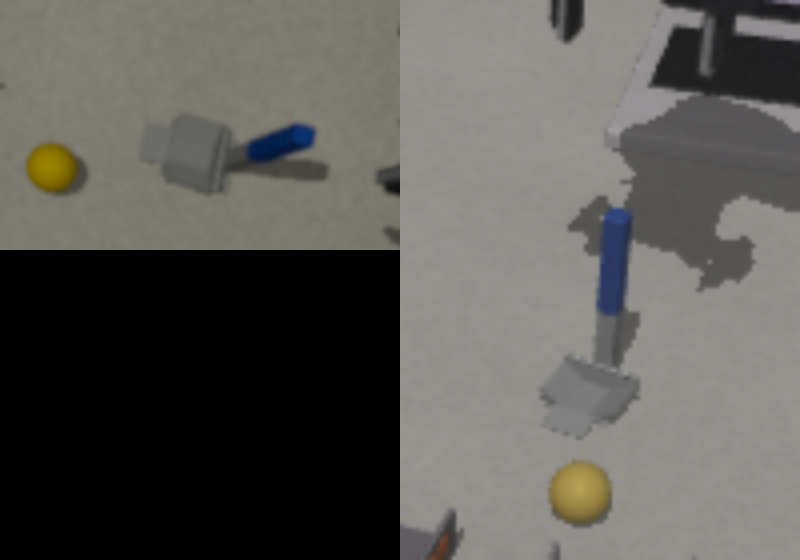

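The moves were refused because the rotation key was missing. The picture shows the scoop untouched with the gripper above it. Repeating the moves with both keys.

Call:
arm_command(
  moves=[
    {"dp": [0.04, 0.002, 0.001], "rotation": [0, 0, 0]},
    {"dp": [0.07, 0.002, 0.001], "rotation": [0, 0, 0]},
    {"dp": [0.1, 0.002, 0.001], "rotation": [0, 0, 0]},
    {"dp": [0.125, 0.002, 0.001], "rotation": [0, 0, 0]},
    {"dp": [0.14, 0.002, 0.001], "rotation": [0, 0, 0]},
    {"dp": [0.149, 0.002, 0.001], "rotation": [0, 0, 0]},
    {"dp": [0.149, 0.002, 0.001], "rotation": [0, 0, 0]},
    {"dp": [0.149, 0.002, 0.001], "rotation": [0, 0, 0]},
  ],
)

```text
time: 1.95
tcp_pos: [0.5193, -0.4379, 0.0831]
ee_rot: [0.08, 0.702, -0.08, 0.703]
force: [0.4, -0.2, 1.1]
width: 0.0849
```

Call:
arm_command(
  moves=[
    {"dp": [0, 0, 0], "rotation": [0, 0, 0]},
    {"dp": [0, 0, 0], "rotation": [0, 0, 0]},
    {"dp": [0, 0, 0], "rotation": [0, 0, 0]},
    {"dp": [0, 0, 0], "rotation": [0, 0, 0]},
    {"dp": [0, 0, 0], "rotation": [0, 0, 0]},
    {"dp": [0, 0, 0], "rotation": [0, 0, 0]},
    {"dp": [0, 0, 0], "rotation": [0, 0, 0]},
    {"dp": [0, 0, 0], "rotation": [0, 0, 0]},
    {"dp": [0, 0, 0], "rotation": [0, 0, 0]},
    {"dp": [0, 0, 0], "rotation": [0, 0, 0]},
    {"dp": [0, 0, 0], "rotation": [0, 0, 0]},
    {"dp": [0, 0, 0], "rotation": [0, 0, 0]},
  ],
  gripper=1,
  newtons=70,
)

```text
time: 2.95
tcp_pos: [0.5194, -0.4375, 0.0827]
ee_rot: [0.079, 0.702, -0.08, 0.703]
force: [0.5, -0.1, 4.5]
width: 0.0151
```

```bash
python3 - <<'E'
from h import *
s=ctrl.observe();print(s["tcp_pos"],s["width"],s["force"],s["q"].round(2));print(Ro.from_quat(s["ee_rot"]).as_matrix().round(4))
I={n:imaging.camera(n) for n in CI}
a=cv2.resize(I["top"][170:270,400:560],None,fx=2.5,fy=2.5);b=cv2.resize(I["side"][30:170,320:420],None,fx=4,fy=4)
o=np.zeros((560,800,3),np.uint8);o[:250,:400]=a;o[:,400:]=b
cv2.imwrite("pics/c2.png",o[:,:,::-1])
E
```

```text
[ 0.51938113 -0.43750651  0.082748  ] 0.015140750034752648 [ 0.48021151 -0.07686331  4.52401812] [ 0.84  0.7  -0.28  1.61  0.23  0.86  0.25]
[[ 8.000e-04  2.239e-01  9.746e-01]
 [-7.000e-04  9.746e-01 -2.239e-01]
 [-1.000e+00 -5.000e-04  1.000e-03]]
```

View pics/c2.png

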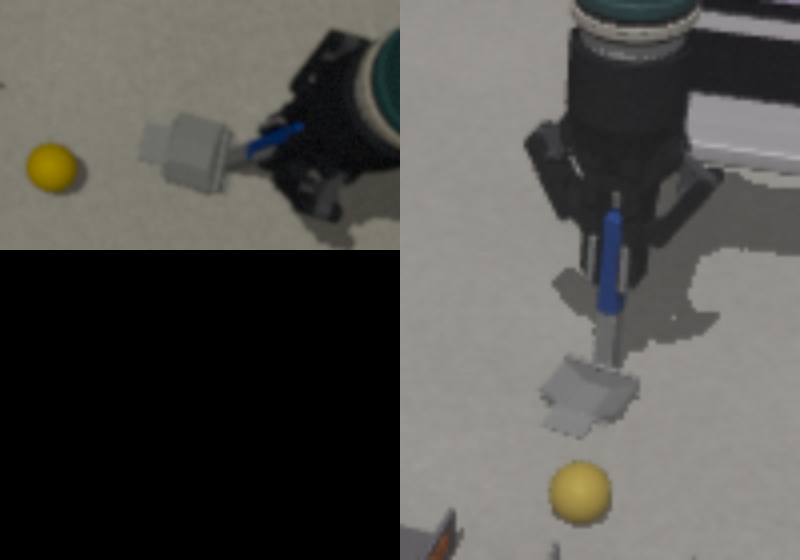

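Grip is good: width 15 mm, scoop flat, mouth clear of the jaws. Now a refined egg and chute measurement using the existing pictures.

```bash
python3 - <<'E'
from h import *
np.set_printoptions(precision=4,suppress=True)
C={}
for n,b in(("top",(315,150,366,190)),("side",(280,165,318,205))):
    I=cv2.imread(f"pics/{n}0.png")[:,:,::-1].copy()
    m=mask(I,(2,110,25),(20,255,255),b);g=cv2.resize(m,None,fx=4,fy=4,interpolation=cv2.INTER_LINEAR);g=cv2.GaussianBlur(g,(0,0),2)
    h=cv2.HoughCircles(g,cv2.HOUGH_GRADIENT,1,30,param1=100,param2=8,minRadius=30,maxRadius=46)
    h=h[0][:4];h[:,:2]=(h[:,:2]-1.5)/4;h[:,2]/=4;print(n,h, cv2.boundingRect(m));C[n]=h[:2]
F={n:min(c,key=lambda k:k[1] if n=="side" else -k[0]) for n,c in C.items()}
N={n:max(c,key=lambda k:k[1] if n=="side" else -k[0]) for n,c in C.items()}
for X in(F,N):print(tri(X["top"][:2],X["side"][:2]),plane("top",X["top"][:2],.028),plane("side",X["side"][:2],.028))
E
```

```text
top [[329.25 169.25   9.85]
 [349.5  172.5    9.85]
 [335.   160.     8.95]] (320, 159, 40, 24)
side [[301.    180.5     8.575]
 [293.    190.75    7.7  ]] (286, 172, 24, 25)
(array([ 0.625 , -0.1489,  0.0253]), np.float64(0.0010932872659816118)) [ 0.6236 -0.1487  0.028 ] [ 0.6245 -0.1465  0.028 ]
(array([ 0.6286, -0.1066,  0.0305]), np.float64(0.003227688312793431)) [ 0.6277 -0.1068  0.028 ] [ 0.6313 -0.1091  0.028 ]
```

Call:
arm_command(
  moves=[
    {"dp": [-0.015, 0, 0], "rotation": [0, 0, 0]},
    {"dp": [-0.035, 0, 0], "rotation": [0, 0, 0]},
    {"dp": [-0.05, 0.02, 0.01], "rotation": [-2, 0, 0]},
    {"dp": [-0.05, 0.05, 0.03], "rotation": [-4, 0, 0]},
    {"dp": [-0.05, 0.08, 0.05], "rotation": [-6, 0, 0]},
    {"dp": [-0.05, 0.096, 0.059], "rotation": [-7.5, 0, 0]},
    {"dp": [-0.05, 0.102, 0.063], "rotation": [-7.5, 0, 0]},
    {"dp": [-0.05, 0.102, 0.063], "rotation": [-7.5, 0, 0]},
    {"dp": [-0.05, 0.102, 0.063], "rotation": [-7.5, 0, 0]},
    {"dp": [-0.05, 0.102, 0.063], "rotation": [-7.5, 0, 0]},
  ],
)

```text
time: 3.88
tcp_pos: [0.6012, -0.3544, 0.1318]
ee_rot: [0.034, 0.707, -0.035, 0.706]
force: [-0.7, -0.9, -1.7]
width: 0.0151
```

```bash
python3 - <<'E'
from h import *
s=ctrl.observe();print(s["time"],s["tcp_pos"],s["width"],s["force"]);print(Ro.from_quat(s["ee_rot"]).as_matrix().round(4))
I={n:imaging.camera(n) for n in CI}
a=cv2.resize(I["top"][130:230,300:460],None,fx=2.5,fy=2.5);b=cv2.resize(I["side"][80:220,260:360],None,fx=4,fy=4)
o=np.zeros((560,800,3),np.uint8);o[:250,:400]=a;o[:,400:]=b
cv2.imwrite("pics/c3.png",o[:,:,::-1])
E
```

```text
3.8833 [ 0.6012027  -0.35443061  0.13180826] 0.015089994242083364 [-0.74413163 -0.8801905  -1.66437484]
[[-0.0022  0.0981  0.9952]
 [-0.0012  0.9952 -0.0981]
 [-1.     -0.0014 -0.0021]]
```

View pics/c3.png

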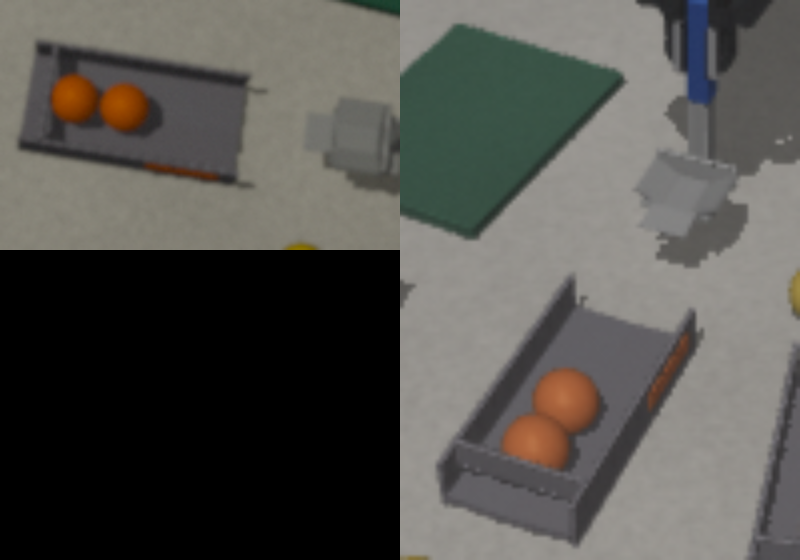

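The picture shows the scoop level in front of the open end, lip centre about top (422.8,182.4), with both eggs in place. Checking the lip against the tool pose.

```bash
python3 - <<'E'
from h import *
np.set_printoptions(precision=4,suppress=True)
s=ctrl.observe();R=Ro.from_quat(s["ee_rot"]).as_matrix();T=s["tcp_pos"]
L=plane("top",(422.8,182.4),.050);Ls=plane("side",(260+(668-400)/4,80+228/4),.05);print(L,Ls,[R[:,1:].T@(l-T) for l in(L,Ls)])
u=np.array([np.cos(np.radians(84.5)),np.sin(np.radians(84.5)),0]);E=np.array([.6235,-.1475,.028])
for xc in(-130,-90,-20,5,9,12):
    S=E+(xc-9)/1000*u; t=S-.031*u; t[2]=.0932
    print(xc,t,"dp",R.T@(t-T))
# open end
A=[plane("top",(300+p[0]/2.5,130+p[1]/2.5),.036) for p in((248,76),(238,180))];print(A)
E
```

```text
[ 0.6061 -0.2928  0.05  ] [ 0.6043 -0.2942  0.05  ] [array([ 0.0616, -0.0014]), array([ 0.0601, -0.003 ])]
-130 [ 0.6072 -0.3167  0.0932] dp [0.0388 0.038  0.002 ]
-90 [ 0.611  -0.2769  0.0932] dp [0.0387 0.078  0.0019]
-20 [ 0.6177 -0.2072  0.0932] dp [0.0387 0.148  0.0018]
5 [ 0.6201 -0.1823  0.0932] dp [0.0386 0.173  0.0017]
9 [ 0.6205 -0.1784  0.0932] dp [0.0386 0.177  0.0017]
12 [ 0.6208 -0.1754  0.0932] dp [0.0386 0.18   0.0017]
[array([ 0.6539, -0.2484,  0.036 ]), array([ 0.5658, -0.2417,  0.036 ])]
```

The lip sits 61 mm ahead of the TCP, so the origin is about 28 mm ahead, and 2 mm off to the side. I'll correct for that, lower the scoop in front of the chute and slide in short of the egg.

Call:
arm_command(
  moves=[
    {"dp": [0.01, 0.015, 0.002], "rotation": [0, 0, 0]},
    {"dp": [0.025, 0.03, 0.004], "rotation": [0, 0, 0]},
    {"dp": [0.035, 0.031, 0.004], "rotation": [0, 0, 0]},
    {"dp": [0.0385, 0.031, 0.004], "rotation": [0, 0, 0]},
    {"dp": [0.0385, 0.04, 0.004], "rotation": [0, 0, 0]},
    {"dp": [0.0385, 0.055, 0.004], "rotation": [0, 0, 0]},
    {"dp": [0.0385, 0.075, 0.004], "rotation": [0, 0, 0]},
    {"dp": [0.0385, 0.095, 0.004], "rotation": [0, 0, 0]},
    {"dp": [0.0385, 0.11, 0.004], "rotation": [0, 0, 0]},
    {"dp": [0.0385, 0.12, 0.004], "rotation": [0, 0, 0]},
    {"dp": [0.0385, 0.125, 0.004], "rotation": [0, 0, 0]},
    {"dp": [0.0385, 0.125, 0.004], "rotation": [0, 0, 0]},
    {"dp": [0.0385, 0.125, 0.004], "rotation": [0, 0, 0]},
  ],
)

```text
time: 5.07
tcp_pos: [0.619, -0.2289, 0.094]
ee_rot: [0.033, 0.706, -0.034, 0.706]
force: [0.1, -0.4, -2.1]
width: 0.0152
```

```bash
python3 - <<'E'
from h import *
s=ctrl.observe();print(s["time"],s["tcp_pos"],s["width"],s["force"]);print(Ro.from_quat(s["ee_rot"]).as_matrix().round(4))
I={n:imaging.camera(n) for n in CI}
a=cv2.resize(I["top"][130:230,300:460],None,fx=2.5,fy=2.5);b=cv2.resize(I["side"][80:220,260:360],None,fx=4,fy=4)
o=np.zeros((560,800,3),np.uint8);o[:250,:400]=a;o[:,400:]=b
cv2.imwrite("pics/c4.png",o[:,:,::-1])
E
```

```text
5.0667 [ 0.61903531 -0.22885382  0.09396213] 0.01522029998770187 [ 0.10871088 -0.43280911 -2.08305783]
[[ 1.000e-04  9.540e-02  9.954e-01]
 [-1.100e-03  9.954e-01 -9.540e-02]
 [-1.000e+00 -1.100e-03  2.000e-04]]
```

View pics/c4.png

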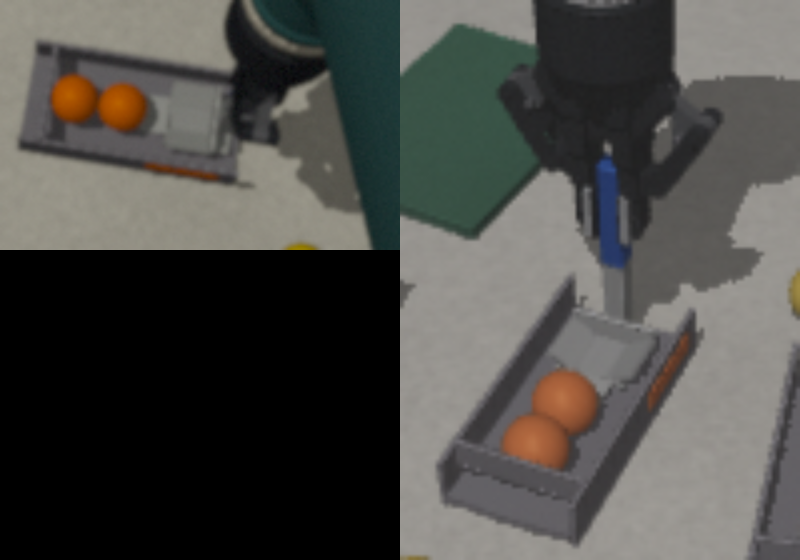

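The scoop is in the chute, centred, with its lip just short of the front egg. Slowly scooping, 1 mm lower.

Call:
arm_command(
  moves=[
    {"dp": [0.001, 0.004, 0], "rotation": [0, 0, 0]},
    {"dp": [0.001, 0.008, 0], "rotation": [0, 0, 0]},
    {"dp": [0.001, 0.012, 0], "rotation": [0, 0, 0]},
    {"dp": [0.001, 0.016, 0], "rotation": [0, 0, 0]},
    {"dp": [0.001, 0.02, 0], "rotation": [0, 0, 0]},
    {"dp": [0.001, 0.024, 0], "rotation": [0, 0, 0]},
    {"dp": [0.001, 0.028, 0], "rotation": [0, 0, 0]},
    {"dp": [0.001, 0.032, 0], "rotation": [0, 0, 0]},
    {"dp": [0.001, 0.036, 0], "rotation": [0, 0, 0]},
    {"dp": [0.001, 0.039, 0], "rotation": [0, 0, 0]},
    {"dp": [0.001, 0.042, 0], "rotation": [0, 0, 0]},
    {"dp": [0.001, 0.045, 0], "rotation": [0, 0, 0]},
    {"dp": [0.001, 0.048, 0], "rotation": [0, 0, 0]},
    {"dp": [0.001, 0.05, 0], "rotation": [0, 0, 0]},
    {"dp": [0.001, 0.05, 0], "rotation": [0, 0, 0]},
    {"dp": [0.001, 0.05, 0], "rotation": [0, 0, 0]},
    {"dp": [0.001, 0.05, 0], "rotation": [0, 0, 0]},
  ],
)

```text
time: 6.58
tcp_pos: [0.6237, -0.1783, 0.0927]
ee_rot: [0.034, 0.706, -0.034, 0.706]
force: [-0.2, -0.0, -2.0]
width: 0.0153
```

```bash
python3 - <<'E'
from h import *
s=ctrl.observe();print(s["time"],s["tcp_pos"],s["width"],s["force"]);print(Ro.from_quat(s["ee_rot"]).as_matrix().round(4))
I={n:imaging.camera(n) for n in CI}
a=cv2.resize(I["top"][130:230,300:460],None,fx=2.5,fy=2.5);b=cv2.resize(I["side"][80:220,260:360],None,fx=4,fy=4)
o=np.zeros((560,800,3),np.uint8);o[:250,:400]=a;o[:,400:]=b
cv2.imwrite("pics/c5.png",o[:,:,::-1])
E
```

```text
6.5833 [ 0.62374974 -0.17829804  0.09272336] 0.015299582860359803 [-0.24222288 -0.01411022 -2.03545978]
[[-1.000e-04  9.500e-02  9.955e-01]
 [-1.000e-04  9.955e-01 -9.500e-02]
 [-1.000e+00 -1.000e-04 -1.000e-04]]
```

View pics/c5.png

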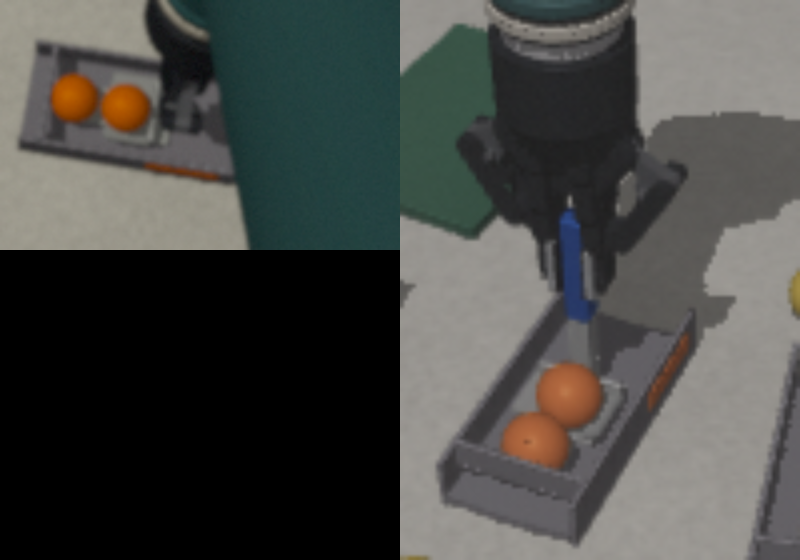

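The front egg now sits in the pocket, at about top (350.4,172.8), with no push force left and a gap to the next egg. I'll back out to free the lip from under the second egg before lifting.

Call:
arm_command(
  moves=[
    {"dp": [0, -0.001, 0], "rotation": [0, 0, 0]},
    {"dp": [0, -0.003, 0], "rotation": [0, 0, 0]},
    {"dp": [0, -0.006, 0], "rotation": [0, 0, 0]},
    {"dp": [0, -0.01, 0], "rotation": [0, 0, 0]},
    {"dp": [0, -0.015, 0], "rotation": [0, 0, 0]},
    {"dp": [0, -0.02, 0], "rotation": [0, 0, 0]},
    {"dp": [0, -0.025, 0], "rotation": [0, 0, 0]},
    {"dp": [0, -0.03, 0], "rotation": [0, 0, 0]},
    {"dp": [-0.001, -0.034, 0], "rotation": [0, 0, 0]},
    {"dp": [-0.004, -0.037, 0], "rotation": [0, 0, 0]},
    {"dp": [-0.008, -0.039, 0], "rotation": [0, 0, 0]},
    {"dp": [-0.014, -0.04, 0], "rotation": [0, 0, 0]},
    {"dp": [-0.022, -0.04, 0], "rotation": [0, 0, 0]},
    {"dp": [-0.03, -0.04, 0], "rotation": [0, 0, 0]},
    {"dp": [-0.04, -0.04, 0], "rotation": [0, 0, 0]},
    {"dp": [-0.05, -0.04, 0], "rotation": [0, 0, 0]},
    {"dp": [-0.06, -0.04, 0], "rotation": [0, 0, 0]},
    {"dp": [-0.067, -0.04, 0], "rotation": [0, 0, 0]},
    {"dp": [-0.07, -0.04, 0], "rotation": [0, 0, 0]},
    {"dp": [-0.07, -0.04, 0], "rotation": [0, 0, 0]},
  ],
)

```text
time: 8.35
tcp_pos: [0.6205, -0.2181, 0.164]
ee_rot: [0.033, 0.706, -0.034, 0.707]
force: [1.1, -0.2, -0.8]
width: 0.0153
```

```bash
python3 - <<'E'
from h import *
s=ctrl.observe();print(s["time"],s["tcp_pos"],s["width"],s["force"],s["q"].round(2))
I={n:imaging.camera(n) for n in CI}
a=cv2.resize(I["top"][130:230,300:460],None,fx=2.5,fy=2.5);b=cv2.resize(I["side"][80:220,260:360],None,fx=4,fy=4)
o=np.zeros((560,800,3),np.uint8);o[:250,:400]=a;o[:,400:]=b
cv2.imwrite("pics/c6.png",o[:,:,::-1])
E
```

```text
8.35 [ 0.62054669 -0.21806888  0.16403372] 0.015341840735735544 [ 1.11186087 -0.21610191 -0.8302137 ] [ 0.54  0.58 -0.35  1.62  0.23  0.98  0.01]
```

View pics/c6.png

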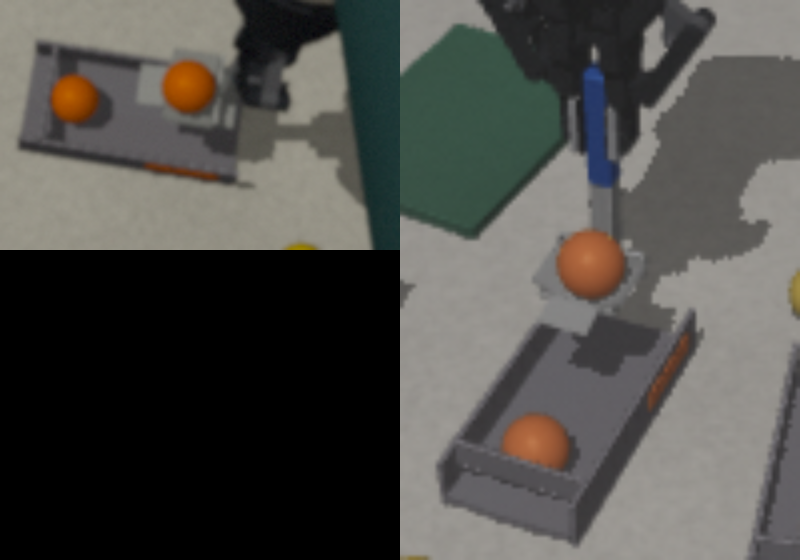

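The egg rides in the pocket and the other egg is still against the stop. Carrying it smoothly to the cup.

Call:
arm_command(
  moves=[
    {"dp": [0, 0.003, 0], "rotation": [0, 0, 0]},
    {"dp": [0, 0.01, -0.001], "rotation": [0, 0, 0]},
    {"dp": [0, 0.02, -0.002], "rotation": [0, 0, 0]},
    {"dp": [0, 0.034, -0.004], "rotation": [0, 0, 0]},
    {"dp": [0, 0.052, -0.006], "rotation": [0, 0, 0]},
    {"dp": [0, 0.074, -0.008], "rotation": [0, 0, 0]},
    {"dp": [0, 0.098, -0.011], "rotation": [0, 0, 0]},
    {"dp": [0, 0.122, -0.013], "rotation": [0, 0, 0]},
    {"dp": [0, 0.146, -0.016], "rotation": [0, 0, 0]},
    {"dp": [0, 0.17, -0.018], "rotation": [0, 0, 0]},
    {"dp": [0, 0.194, -0.021], "rotation": [0, 0, 0]},
    {"dp": [0, 0.218, -0.024], "rotation": [0, 0, 0]},
    {"dp": [0, 0.242, -0.026], "rotation": [0, 0, 0]},
    {"dp": [0, 0.262, -0.028], "rotation": [0, 0, 0]},
    {"dp": [0, 0.279, -0.03], "rotation": [0, 0, 0]},
    {"dp": [0, 0.293, -0.032], "rotation": [0, 0, 0]},
    {"dp": [0, 0.303, -0.033], "rotation": [0, 0, 0]},
    {"dp": [0, 0.31, -0.034], "rotation": [0, 0, 0]},
    {"dp": [0, 0.314, -0.034], "rotation": [0, 0, 0]},
    {"dp": [0, 0.316, -0.034], "rotation": [0, 0, 0]},
  ],
)

```text
time: 10.12
tcp_pos: [0.6161, 0.1, 0.1627]
ee_rot: [0.033, 0.706, -0.034, 0.706]
force: [-0.4, -0.2, -2.4]
width: 0.0151
```

Call:
arm_command(
  moves=[
    {"dp": [0, 0, 0], "rotation": [0, 0, 0]},
    {"dp": [0, 0, 0], "rotation": [0, 0, 0]},
    {"dp": [0, 0, 0], "rotation": [0, 0, 0]},
  ],
)

```text
time: 10.37
tcp_pos: [0.6163, 0.0987, 0.1626]
ee_rot: [0.034, 0.706, -0.034, 0.706]
force: [-0.5, -0.4, -0.9]
width: 0.0153
```

```bash
python3 - <<'E'
from h import *
np.set_printoptions(precision=4,suppress=True)
s=ctrl.observe();T=s["tcp_pos"];R=Ro.from_quat(s["ee_rot"]).as_matrix();print(s["time"],T,s["width"],s["force"],s["q"].round(2));print(R)
u=R[:,1]*[1,1,0];C=np.array([.620,.159,0])+.002*R[:,2]
for th,off,z in((0,.003,.075),(8,.003,.062),(16,.003,.046),(22,.003,.035),(28,.003,.028),(36,.003,.024),(45,.003,.021)):
    a=np.radians(th);h=-.062*np.cos(a)+.082*np.sin(a);v=.062*np.sin(a)+.082*np.cos(a)
    P=C+u*(off+h)+[0,0,z+v];print(th,P,"dp",R.T@(P-T))
I={n:imaging.camera(n) for n in CI}
a=cv2.resize(I["top"][110:230,140:300],None,fx=2.5,fy=2.5);b=cv2.resize(I["side"][190:330,200:300],None,fx=4,fy=4)
o=np.zeros((560,800,3),np.uint8);o[:300,:400]=a;o[:,400:]=b
cv2.imwrite("pics/c7.png",o[:,:,::-1])
E
```

```text
10.3667 [0.6163 0.0987 0.1626] 0.015290975002644999 [-0.4885 -0.3699 -0.9245] [ 0.09  0.54 -0.4   1.71  0.25  0.95 -0.51]
[[-0.0001  0.0964  0.9953]
 [-0.0006  0.9953 -0.0964]
 [-1.     -0.0006 -0.0001]]
0 [0.6163 0.1001 0.157 ] dp [ 0.0056  0.0014 -0.0001]
8 [0.6175 0.112  0.1518] dp [ 0.0108  0.0134 -0.0001]
16 [0.6187 0.125  0.1419] dp [ 0.0207  0.0264 -0.0001]
22 [0.6197 0.1352 0.1343] dp [ 0.0284  0.0367 -0.0001]
28 [0.6207 0.1456 0.1295] dp [ 0.0331  0.0472 -0.0001]
36 [0.6221 0.1598 0.1268] dp [ 0.0358  0.0615 -0.0001]
45 [0.6236 0.1759 0.1228] dp [ 0.0398  0.0776 -0.0001]
```

View pics/c7.png

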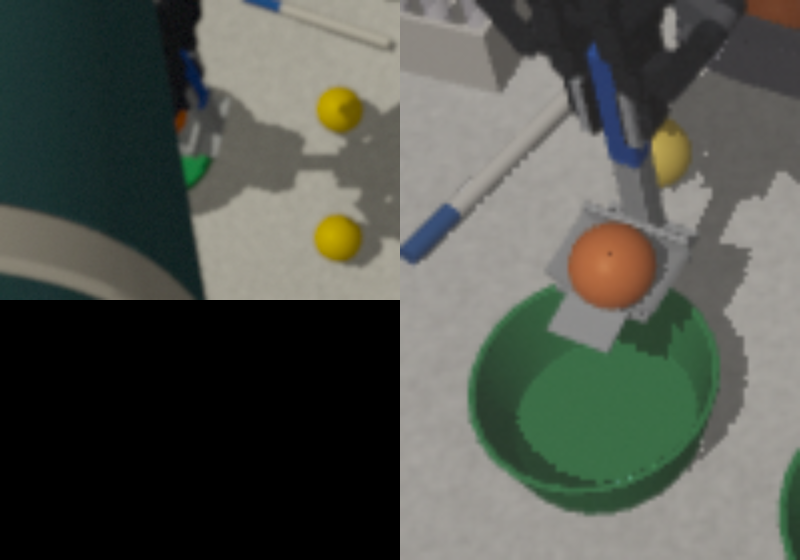

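The scoop is right over the cup: the lip is at side px (246,274) against (246,274) predicted, and the rim centre is within about 4 mm. I'll tip it with the lip low inside the cup.

Call:
arm_command(
  moves=[
    {"dp": [0.005, 0.006, 0], "rotation": [0, 0, -2]},
    {"dp": [0.007, 0.009, 0], "rotation": [0, 0, -4]},
    {"dp": [0.009, 0.013, 0], "rotation": [0, 0, -6]},
    {"dp": [0.011, 0.016, 0], "rotation": [0, 0, -8]},
    {"dp": [0.013, 0.02, 0], "rotation": [0, 0, -10]},
    {"dp": [0.0155, 0.023, 0], "rotation": [0, 0, -12]},
    {"dp": [0.018, 0.026, 0], "rotation": [0, 0, -14]},
    {"dp": [0.021, 0.029, 0], "rotation": [0, 0, -16]},
    {"dp": [0.024, 0.033, 0], "rotation": [0, 0, -18]},
    {"dp": [0.026, 0.036, 0], "rotation": [0, 0, -20]},
    {"dp": [0.028, 0.04, 0], "rotation": [0, 0, -22]},
    {"dp": [0.03, 0.043, 0], "rotation": [0, 0, -24]},
    {"dp": [0.032, 0.047, 0], "rotation": [0, 0, -26]},
    {"dp": [0.033, 0.05, 0], "rotation": [0, 0, -28]},
    {"dp": [0.033, 0.05, 0], "rotation": [0, 0, -28]},
    {"dp": [0.033, 0.05, 0], "rotation": [0, 0, -28]},
    {"dp": [0.034, 0.052, 0], "rotation": [0, 0, -29]},
    {"dp": [0.034, 0.053, 0], "rotation": [0, 0, -30]},
    {"dp": [0.034, 0.055, 0], "rotation": [0, 0, -31]},
    {"dp": [0.035, 0.057, 0], "rotation": [0, 0, -32]},
  ],
)

```text
time: 12.13
tcp_pos: [0.6218, 0.1565, 0.1282]
ee_rot: [-0.163, 0.688, -0.228, 0.67]
force: [-0.8, -0.2, -1.8]
width: 0.015
```

```bash
python3 - <<'E'
from h import *
np.set_printoptions(precision=4,suppress=True)
s=ctrl.observe();T=s["tcp_pos"];R=Ro.from_quat(s["ee_rot"]).as_matrix();print(s["time"],T,s["width"],s["force"],s["q"].round(2));print(R)
I=imaging.camera("side");cv2.imwrite("pics/s8.png",I[:,:,::-1])
for c in blobs(mask(I,(2,110,25),(20,255,255),(200,200,300,330)),30):
    p,r=cv2.minEnclosingCircle(c);print(p,r,plane("side",p,.025),plane("side",p,.05))
E
```

```text
12.1333 [0.6218 0.1565 0.1282] 0.01501358568885226 [-0.7982 -0.2301 -1.8181] [-0.38  0.75 -0.2   1.51  0.59  1.32 -0.93]
[[-0.0501  0.0813  0.9954]
 [-0.5285  0.8436 -0.0955]
 [-0.8475 -0.5308  0.0007]]
(242.5, 301.75) 10.738466262817383 [0.6244 0.1874 0.025 ] [0.6149 0.1988 0.05  ]
```

The egg has left the pocket: it is at about (0.624,0.187,z≈0.025), inside the cup. Backing out along the tilt, then up.

Call:
arm_command(
  moves=[
    {"dp": [0, -0.003, 0], "rotation": [0, 0, 0]},
    {"dp": [0, -0.007, 0], "rotation": [0, 0, 0]},
    {"dp": [-0.002, -0.013, 0], "rotation": [0, 0, 0]},
    {"dp": [-0.006, -0.02, 0], "rotation": [0, 0, 0]},
    {"dp": [-0.013, -0.028, 0], "rotation": [0, 0, 0]},
    {"dp": [-0.025, -0.038, 0], "rotation": [0, 0, 0]},
    {"dp": [-0.04, -0.05, 0], "rotation": [0, 0, 0]},
    {"dp": [-0.06, -0.065, 0], "rotation": [0, 0, 0]},
    {"dp": [-0.08, -0.08, 0], "rotation": [0, 0, 6]},
    {"dp": [-0.09, -0.09, 0], "rotation": [0, 0, 12]},
    {"dp": [-0.09, -0.1, 0], "rotation": [0, 0, 18]},
    {"dp": [-0.09, -0.11, 0], "rotation": [0, 0, 25]},
    {"dp": [-0.09, -0.12, 0], "rotation": [0, 0, 32]},
    {"dp": [-0.09, -0.12, 0], "rotation": [0, 0, 32]},
    {"dp": [-0.09, -0.12, 0], "rotation": [0, 0, 32]},
    {"dp": [-0.09, -0.12, 0], "rotation": [0, 0, 32]},
  ],
)

```text
time: 13.52
tcp_pos: [0.6165, 0.1024, 0.2694]
ee_rot: [0.033, 0.706, -0.034, 0.707]
force: [-0.0, 0.5, -2.2]
width: 0.0149
```

```bash
python3 - <<'E'
from h import *
np.set_printoptions(precision=4,suppress=True)
s=ctrl.observe();T=s["tcp_pos"];R=Ro.from_quat(s["ee_rot"]).as_matrix();print(s["time"],T,s["width"],s["force"],s["q"].round(2));print(R)
I={n:imaging.camera(n) for n in CI}
o=np.zeros((560,800,3),np.uint8);o[:350,:560]=cv2.resize(I["side"],(560,350));o[350:,:336]=cv2.resize(I["top"],(336,210));o[360:560,600:]=cv2.resize(I["side"][240:330,205:295],(200,200))
cv2.imwrite("pics/c9.png",o[:,:,::-1])
for p in((.50,-.44,0),(.6,-.33,0),(.45,-.25,0)):print(p,proj("top",p),proj("side",p))
E
```

```text
13.5167 [0.6165 0.1024 0.2694] 0.014939073015041967 [-0.0454  0.5397 -2.2026] [ 0.05  0.42 -0.35  1.61  0.16  1.14 -0.44]
[[ 0.0016  0.0953  0.9954]
 [-0.0008  0.9955 -0.0953]
 [-1.     -0.0006  0.0017]]
(0.5, -0.44, 0) [488.5288 243.9744] [377.458  125.8319]
(0.6, -0.33, 0) [434.0202 192.8763] [332.5328 143.6662]
(0.45, -0.25, 0) [394.7007 262.3343] [380.829  174.2479]
```

View pics/c9.png

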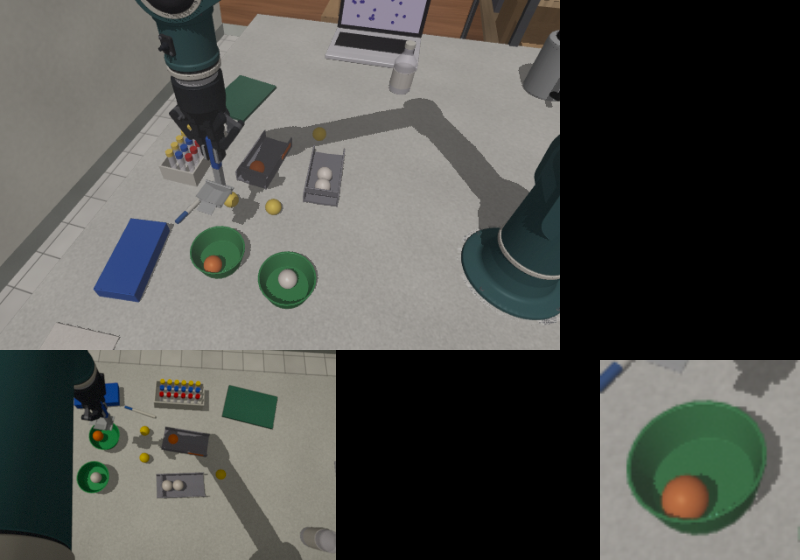

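The orange egg lies in the green cup, the other one is in the chute, and the scoop is level. Taking the scoop to the free bench spot near (0.60,-0.38).

Call:
arm_command(
  moves=[
    {"dp": [0, -0.01, 0.001], "rotation": [0, 0, 0]},
    {"dp": [0, -0.03, 0.002], "rotation": [0, 0, 0]},
    {"dp": [0, -0.06, 0.004], "rotation": [0, 0, 0]},
    {"dp": [0, -0.095, 0.006], "rotation": [0, 0, 0]},
    {"dp": [0, -0.13, 0.008], "rotation": [0, 0, 0]},
    {"dp": [0, -0.165, 0.01], "rotation": [0, 0, 0]},
    {"dp": [0, -0.2, 0.012], "rotation": [0, 0, 0]},
    {"dp": [0, -0.235, 0.014], "rotation": [0, 0, 0]},
    {"dp": [0, -0.27, 0.016], "rotation": [0, 0, 0]},
    {"dp": [0, -0.305, 0.018], "rotation": [0, 0, 0]},
    {"dp": [0, -0.34, 0.02], "rotation": [0, 0, 0]},
    {"dp": [0, -0.375, 0.022], "rotation": [0, 0, 0]},
    {"dp": [0, -0.41, 0.025], "rotation": [0, 0, 0]},
    {"dp": [0, -0.44, 0.027], "rotation": [0, 0, 0]},
    {"dp": [0, -0.463, 0.028], "rotation": [0, 0, 0]},
    {"dp": [0.02, -0.476, 0.029], "rotation": [0, 0, 0]},
    {"dp": [0.045, -0.482, 0.03], "rotation": [0, 0, 0]},
    {"dp": [0.075, -0.482, 0.03], "rotation": [0, 0, 0]},
    {"dp": [0.1, -0.482, 0.03], "rotation": [0, 0, 0]},
    {"dp": [0.12, -0.482, 0.03], "rotation": [0, 0, 0]},
  ],
)

```text
time: 15.28
tcp_pos: [0.5999, -0.3787, 0.1445]
ee_rot: [0.033, 0.708, -0.032, 0.705]
force: [0.2, 0.5, -1.8]
width: 0.0153
```

Call:
arm_command(
  moves=[
    {"dp": [0.015, 0, 0], "rotation": [0, 0, 0]},
    {"dp": [0.03, 0, 0], "rotation": [0, 0, 0]},
    {"dp": [0.042, 0, 0], "rotation": [0, 0, 0]},
    {"dp": [0.052, 0, 0], "rotation": [0, 0, 0]},
    {"dp": [0.058, 0, 0], "rotation": [0, 0, 0]},
    {"dp": [0.061, 0, 0], "rotation": [0, 0, 0]},
    {"dp": [0.062, 0, 0], "rotation": [0, 0, 0]},
    {"dp": [0.062, 0, 0], "rotation": [0, 0, 0]},
    {"dp": [0.062, 0, 0], "rotation": [0, 0, 0]},
  ],
)

```text
time: 16.03
tcp_pos: [0.601, -0.3803, 0.0866]
ee_rot: [0.033, 0.706, -0.034, 0.707]
force: [-0.1, 0.1, -1.2]
width: 0.0152
```

```bash
python3 - <<'E'
from h import *
np.set_printoptions(precision=4,suppress=True)
s=ctrl.observe();print(s["time"],s["tcp_pos"],s["width"],s["force"]);print(Ro.from_quat(s["ee_rot"]).as_matrix())
E
```

```text
16.0333 [ 0.601  -0.3803  0.0866] 0.015153353553717863 [-0.0836  0.1341 -1.1916]
[[ 0.0013  0.095   0.9955]
 [-0.0008  0.9955 -0.0949]
 [-1.     -0.0007  0.0013]]
```

Expected contact is about 4 mm lower. Feeling for it slowly.

Call:
arm_command(
  moves=[
    {"dp": [0.001, 0, 0], "rotation": [0, 0, 0]},
    {"dp": [0.002, 0, 0], "rotation": [0, 0, 0]},
    {"dp": [0.003, 0, 0], "rotation": [0, 0, 0]},
    {"dp": [0.0035, 0, 0], "rotation": [0, 0, 0]},
    {"dp": [0.0035, 0, 0], "rotation": [0, 0, 0]},
    {"dp": [0.0035, 0, 0], "rotation": [0, 0, 0]},
  ],
)

```text
time: 16.53
tcp_pos: [0.6008, -0.3801, 0.0827]
ee_rot: [0.033, 0.706, -0.034, 0.706]
force: [-0.6, 0.0, 2.5]
width: 0.0152
```

Contact: the force rose by 3.7 N at the height where the scoop was gripped. Letting go and backing straight up.

Call:
arm_command(
  moves=[
    {"dp": [0, 0, 0], "rotation": [0, 0, 0]},
    {"dp": [0, 0, 0], "rotation": [0, 0, 0]},
    {"dp": [0, 0, 0], "rotation": [0, 0, 0]},
    {"dp": [0, 0, 0], "rotation": [0, 0, 0]},
    {"dp": [0, 0, 0], "rotation": [0, 0, 0]},
    {"dp": [0, 0, 0], "rotation": [0, 0, 0]},
    {"dp": [0, 0, 0], "rotation": [0, 0, 0]},
    {"dp": [0, 0, 0], "rotation": [0, 0, 0]},
    {"dp": [0, 0, 0], "rotation": [0, 0, 0]},
    {"dp": [0, 0, 0], "rotation": [0, 0, 0]},
    {"dp": [0, 0, 0], "rotation": [0, 0, 0]},
    {"dp": [0, 0, 0], "rotation": [0, 0, 0]},
  ],
  gripper=0,
)

```text
time: 17.53
tcp_pos: [0.6005, -0.38, 0.0822]
ee_rot: [0.034, 0.706, -0.034, 0.706]
force: [-0.2, 0.4, 0.4]
width: 0.0856
```

Call:
arm_command(
  moves=[
    {"dp": [-0.005, 0, 0], "rotation": [0, 0, 0]},
    {"dp": [-0.015, 0, 0], "rotation": [0, 0, 0]},
    {"dp": [-0.03, 0, 0], "rotation": [0, 0, 0]},
    {"dp": [-0.05, 0, 0], "rotation": [0, 0, 0]},
    {"dp": [-0.08, 0, 0], "rotation": [0, 0, 0]},
    {"dp": [-0.11, 0, 0], "rotation": [0, 0, 0]},
    {"dp": [-0.14, 0, 0], "rotation": [0, 0, 0]},
    {"dp": [-0.17, 0, 0], "rotation": [0, 0, 0]},
    {"dp": [-0.18, -0.02, 0], "rotation": [0, 0, 0]},
    {"dp": [-0.18, -0.05, 0], "rotation": [0, 0, 0]},
    {"dp": [-0.18, -0.08, 0], "rotation": [0, 0, 0]},
    {"dp": [-0.18, -0.1, 0], "rotation": [0, 0, 0]},
    {"dp": [-0.18, -0.1, 0], "rotation": [0, 0, 0]},
    {"dp": [-0.18, -0.1, 0], "rotation": [0, 0, 0]},
  ],
)

```text
time: 18.7
tcp_pos: [0.5903, -0.4811, 0.2634]
ee_rot: [0.034, 0.706, -0.035, 0.707]
force: [0.3, 0.7, -0.3]
width: 0.0852
```

```bash
python3 - <<'E'
from h import *
s=ctrl.observe();print(s["time"],s["tcp_pos"],s["width"],s["force"])
I={n:imaging.camera(n) for n in CI}
o=np.zeros((600,800,3),np.uint8);o[:350,:560]=cv2.resize(I["side"],(560,350));o[350:,:400]=cv2.resize(I["top"],(400,250));o[350:600,600:800]=cv2.resize(I["side"][70:170,300:380],(200,250))
cv2.imwrite("pics/c10.png",o[:,:,::-1])
E
```

```text
18.7 [ 0.59026327 -0.48106931  0.26344802] 0.08520033486548545 [ 0.31644885  0.67735409 -0.27408361]
```

View pics/c10.png

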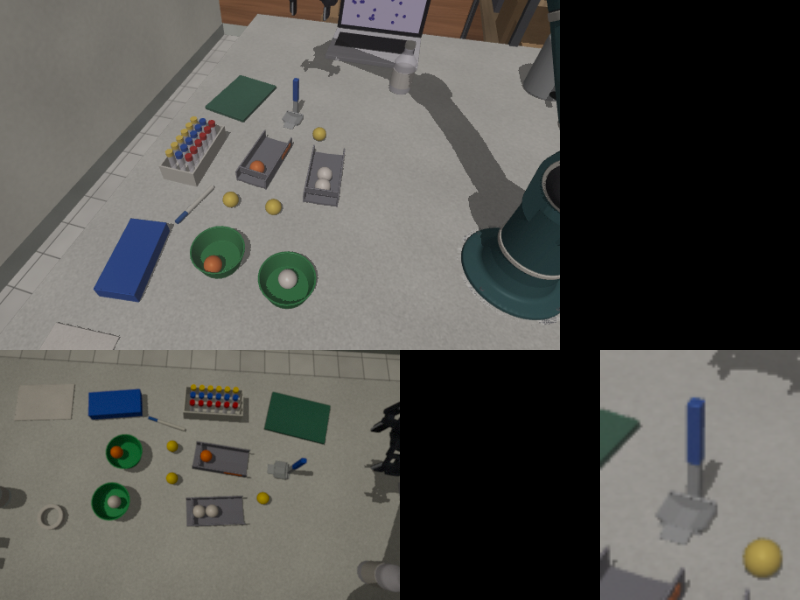

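The final picture shows the scoop standing upright and free, one orange egg in the empty-nest cup, the other in its chute, and the rest of the scene where it was. Handing in.

```bash
python3 -c "
from station import order
print(order.job_done())"
```

```text
the job is handed in; nothing more can be done
None
```

I scooped the front orange egg out of its chute and tipped it into the empty green cup at about 30° of tilt, with the lip about 25 mm above the bench by calculation. Then I stood the scoop upright on the bench, let go and backed away. I handed the job in at 18.7 s of robot time; no verdict was reported.

- **Last checks:** the final pictures from both cameras show the egg in the cup, the second egg still in the chute, and the scoop standing free. The gripper was open and well clear, and nothing else had visibly moved. The forces I read stayed below 5 N.
- **What disagreed:** the scoop's lip measured about 61 mm ahead of the tool instead of the nominal 67, so I had gripped the handle a few mm off its axis. I corrected for this before scooping. The cup's centre differed by about 4 mm between measurements, which was within clearance.
- **What failed:** one early pair of move calls was refused for a missing rotation key; nothing moved, and I repeated them.

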